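# Slide the inspected shim from under the microscope to the plate edge and tray it

## Robot

A 6-joint arm with a two-finger parallel gripper is mounted at the origin on a cart in front of the work surface, level with it; the furniture and walls round the work are solid. World frame = base frame: x ahead of the robot, y to its left, z up, the work surface at z = 0. Lengths are in m, angles in degrees, forces in N, time in s.
With the tool pointing down it reaches from about 0.4 to 0.825 m from the base axis. Payload 7 kg.
Tool frame: the origin (TCP) lies at the very end of the fingers, on their centre line; the grasp point (between the pads) lies behind it (r.grasp_offset is the z of the grasp point in the tool frame, in m); z points along the fingers, y is the direction in which the jaws open and shut (so a half turn about z gives the same grasp; the last joint's range is limited). The gripper opens to 88 mm and grips with 3 to 60 N. Pads are 19 mm wide; open, the fingers measure 130 mm over their backs; the gripper's body (78 mm by 193 mm) begins 47 mm behind the grasp point.
Start: joints at [-50.93, 20.546, 0.682, 0, -70.136, -16.507], TCP at [0.259, -0.623, 0.227] pointing down, gripper open.
Joint ranges: [-176.03, 176.03], [-82.01, 121.73], [-58.28, 71.71], [-173.87, 95.51], [-174.79, -0.11], [-173.66, 173.66]. Speed limits (degrees/s): [136.94, 136.94, 172.46, 180, 180, 180].

## Interface

Orientations are given as [roll, pitch, yaw] about the fixed x, y, z axes, in that order (R = Rz(yaw) Ry(pitch) Rx(roll)).
In Python, from plant import r gives the robot as it stands. The module is installed in compiled form; this text tells all that it offers.
- The arm moves only by the tool servo_tool, never from a script. Its argument "targets" is a list of rows, each an object of numbers: "dx", "dy", "dz": the shift along the world's x, y, z in cm; "spin": the turn about the world's z in rad; "grip": the opening in per cent of the stroke, from 0 (shut) to 100 (fully open). A call has exactly 10 rows; each row is the pose to reach, as a shift and turn from the pose commanded when the call began; what a row does not reach only later rows make up. A row lasts 1/12 s, in which the tool goes at most 41.7 mm and 7.16 degrees, less where a joint would pass 70% of its speed; a pose out of reach is approached as far as the arm can. A call with a gripper value outside its range is refused whole. The fingers move at their own pace and stop on an object; "squeeze" is the grip in N (left out, the last holds). Time passes only in rows, so rows that repeat a pose let the fingers close, or fill a call up. It gives the time, the measured TCP pose, the force and the opening at its end, in the units of the state.
- r.get_state(): the state, without advancing time (a new reading comes with each control period).
- r.capture(name): name is "side" or "top" or "wrist"; returns the picture (400x640x3 uint8, blue, green, red); there is no depth.
- r.get_calibration(name): a dict with "K" (3x3 intrinsics, pixels), "k1" (the pictures are not rectified: a ray, as slopes to the right and down, at radius r is drawn at 1 + k1 r^2 times it, then the intrinsics apply), "extrinsics" (4x4, takes a point from camera to world coordinates). Camera axes: x right, y down, z forward; pixel columns grow to the right and rows downward; lengths in m; the calibration is good to about 2 mm. A picture is of the moment at which its call begins: read the wrist's pose just before it. get_calibration takes no time and is no camera call; for the wrist camera it gives the pose at the moment of the call.
- r.close_job(): hands the job in, once; it reports no verdict.
Trained networks look in the newest picture that a camera, given by its name, has taken for a name from the list of things; names that differ only in an ending like _2 or _b are one class to them, and where a whole thing is asked for, a point or a joint stands for the part that bears it (a point fixed in the world has none). Each returns a list of dicts, best first, with "p" (0 to 1); they miss things now and then, are a little off and sometimes report something else, mostly with a low value. They report only what shows in the picture. A call takes as long as a camera call.
- r.cut_out(name, camera): "mask" (400x640 bool, what is visible of it) and "extent" ([left, top, right, bottom] in pixels, round what is visible of it).
The state is a dict: "time_s": time; "joints": joint angles; "qd": joint speeds; "joint_torque": joint torques, N m; "tcp_pos": TCP position; "eef_rot": TCP orientation; "contact_force": force on the tool from outside, world axes, zero at the start; "moment": the same for the moment, N m; "gripper_width": finger opening in m.
Only numpy, scipy, OpenCV 4.12 (cv2) and the standard library are available. Lean on these libraries where they do the work, as an engineer would, in place of code of your own. Each camera call takes 0.05 s, during which the arm holds its last target. There are 200 camera calls.

## Task

The slotted steel shim lying under the microscope on the granite plate has been inspected and belongs in the blue tray. Press the orange clamp lever all the way down to loosen the collar and swing the microscope well aside to the right; then slide the shim, flat on the granite, out between the two brass weights until its whole tab sticks out over the left edge, and only then lift it by the tab and lay it flat in the tray. Leave the weights, bottle, vial and jar standing where they are, and do not let the shim fall on the bench.

Things in the scene. Friction and masses are not known exactly. Their poses are not given: they have to be found in the camera images.
- plate_top (a point): Centre of the top face of the dark granite surface plate (240 mm along its x, 340 mm along its y, fixed; top 45 mm above the bench, sides upright). Its +y axis points to the left edge, which lies 170 mm from this point and over which the shim is to be slid; -x faces the robot.
- scope_collar (a point): Point on the upright column's axis at the height of the microscope's arm, 130 mm above the granite. The frame turns with the arm: the arm, a bar 13 mm wide and 15 mm high centred on this height, runs along -x to the head 115 mm away and is free from 25 to 90 mm. The collar is 38 mm across, with clamp ears on its -y side out to 42 mm; the 18 mm column ends 52 mm above this point.
- stand_foot (a point): Centre of the underside of the grey foot of the microscope stand, on the granite under the column: 56 mm (x) by 90 mm (y), 20 mm high, fixed.
- scope_head (a point): Centre of the lower face of the black microscope head, which hangs 47 mm above the granite; the head is 45 mm across at most and reaches 117 mm up from here. It hangs over the shim at the start.
- scope_arm (a joint): Turn of collar, arm and head about the column, rad: 0 at the start, head over the shim; up to 1.4; growing = counter-clockwise from above, the head moving to the right (-y). Held fast until the clamp lever is pressed down, then turns with light friction (0.14 N m) and stays where it is left. Well aside = over 0.75.
- clamp_lever (a joint): Angle of the orange clamp lever, rad: 0 to 0.12 at the start = tight, standing up about 50 degrees, outward on the collar's -y side; 0.9 = level, 1.0 = at its stop, loose. It turns stiffly (0.16 N m) about a level pin and stays where it is left. The collar is free from about 0.6; press the lever down level or to its stop (over 0.75).
- lever_tip (a point): Centre of the 15 mm ball at the tip of the orange clamp lever, an 11 mm thick rod 68 mm long from its pin. In the collar's frame the pin runs along x, at the collar's height, 34 mm from the column's axis towards -y; the lever lies 21 to 24 mm from that axis towards -x. Pressing it down swings the tip outward (-y) and down.
- shim_mid (a point): Middle of the square part (90 by 90 mm) of the slotted steel shim, half-way up its 3 mm thickness. A slot 40 mm wide runs in from its open end at the -y side to 15 mm past this point towards +y; the grip tab sticks out of the +y side, 45 to 79 mm from this point. Loose, 0.17 kg, centre of mass 13 mm towards +y. At the start +y points to the plate's left edge within 0.45 rad.
- shim_tab (a point): Middle of the shim's grip tab (30 mm wide along x, 34 mm long along y, 3 mm thick), 62 mm from shim_mid towards the shim's +y. Pushed sideways on a leg near the slot's open end, the shim turns about a point near the tab's root; pushed on the slot's end it slides along its +y.
- shim_span (a point): Middle of the shim's whole outline (square part and tab together, 90 by 124 mm), 17 mm from shim_mid towards the shim's +y.
- weight_100_mid (a point): Centre of the larger brass weight (25 mm diameter, 30 mm high), loose, standing on the granite near the left edge, on the near or the far side of the shim's way out. This point is 15 mm above its foot.
- weight_50_mid (a point): Centre of the smaller brass weight (20 mm diameter, 24 mm high), loose, standing on the granite on the other side of the way out; the gap between the weights is 108 to 132 mm. This point is 12 mm above its foot.
- tray_in (a point): Centre of the inner floor of the blue open tray (fixed on the bench left of the plate), 4 mm above the bench; inside 125 mm along its x and 155 mm along its y, walls 20 mm above this floor and 4 mm thick.
- amber_bottle: Brown glass bottle, 56 mm across, 114 mm high, standing on the bench to the right of the plate; origin at the centre of its underside. Bystander.
- vial_a: Small glass vial with a black cap, 27 mm across, 56 mm high, standing on the bench near the plate's far left corner; origin at the centre of its underside. Bystander.
- jar_white: White jar with a blue lid, 58 mm across, 83 mm high, standing on the bench left of the tray; origin at the centre of its underside. Bystander.

How it is judged:
By the outcome, as a careful person would: the job done as asked, in the order asked, and still so for the second after the job is handed in, with the robot touching nothing.
It also fails if it takes over 72 s, if anything falls off the work surface, if the arm or the gripper's body presses on something with over 40 N, if the wrist force passes 120 N, or if a joint passes its speed limit or range.

## Working session

There is one attempt and no reset: what is moved stays moved. The work goes in short steps, Python scripts to look and compute and a tool call to move; the robot and the scene stay as the last step left them, time stands still between calls to the robot, and variables do not carry over. Pictures are saved under pics/ and viewed, about 8 in all and at most 12, crops included, and the job is handed in when it is done.

Besides the shell and the picture viewer there is one more tool, called after ">>>" by a JSON object that holds its "api" and its "payload". servo_tool: Moves the arm, as the interface text tells. Its arguments: {"type":"object","properties":{"targets":{"type":"array"},"squeeze":{"type":"number"}},"required":["targets"]}

```bash
mkdir -p pics
cat > h.py <<'E'
import numpy as np, cv2
from plant import r
def proj(c,P):
    P=np.atleast_2d(P);E=np.linalg.inv(c["extrinsics"]);p=P@E[:3,:3].T+E[:3,3]
    s=p[:,:2]/p[:,2:];s=s*(1+c["k1"]*(s**2).sum(1,keepdims=True))
    K=np.array(c["K"]);return s*[K[0,0],K[1,1]]+K[:2,2]
def onz(c,uv,z):
    uv=np.atleast_2d(np.array(uv,float));K=np.array(c["K"]);d=(uv-K[:2,2])/[K[0,0],K[1,1]]
    s=d.copy()
    for _ in range(20): s=d/(1+c["k1"]*(s**2).sum(1,keepdims=True))
    E=np.array(c["extrinsics"]);v=np.c_[s,np.ones(len(s))]@E[:3,:3].T;o=E[:3,3]
    return o+v*((z-o[2])/v[:,2])[:,None]
E
python3 - <<'E'
from h import *
for n in("side","top"):
    im=r.capture(n);cv2.imwrite(f"pics/{n}0.png",im);c=r.get_calibration(n)
    print(n,np.round(c["K"],1).tolist(),c["k1"],np.round(c["extrinsics"],3).tolist())
    for t in["plate_top","scope_collar","scope_head","clamp_lever","shim_mid","weight_100_mid","weight_50_mid","tray_in","vial_a","jar_white","amber_bottle","stand_foot"]:
        try:
            for d in r.cut_out(t,n)[:2]:
                print(t,round(d["p"],2),d["extent"],int(d["mask"].sum()))
        except Exception as e: print(t,e)
print(r.get_state(),r.grasp_offset)
E
```

```text
side [[472.0, 0.0, 326.4], [0.0, 472.0, 192.2], [0.0, 0.0, 1.0]] -0.1201258813998145 [[-0.89, -0.244, 0.385, 0.046], [-0.455, 0.461, -0.762, 1.105], [0.008, -0.853, -0.521, 0.852], [0.0, 0.0, 0.0, 1.0]]
plate_top 0.7 [289.7, 166.6, 402.6, 244.8] 4270
scope_collar 0.9 [332.7, 123.4, 377.8, 179.6] 774
scope_head 0.69 [333.2, 126.3, 378.8, 181.5] 702
clamp_lever 0.51 [351.0, 125.4, 362.4, 147.1] 115
shim_mid 0.61 [351.3, 180.6, 392.7, 199.8] 389
weight_100_mid 0.48 [312.7, 203.2, 318.4, 212.2] 65
tray_in 0.76 [269.8, 254.5, 333.1, 309.3] 2575
vial_a 0.43 [291.5, 223.7, 300.2, 244.5] 169
jar_white 0.72 [273.1, 307.8, 297.8, 349.0] 908
jar_white 0.65 [331.6, 121.5, 376.2, 178.9] 822
amber_bottle 0.79 [390.2, 148.0, 407.5, 181.9] 416
stand_foot 0.85 [325.9, 122.9, 377.5, 186.8] 1281
stand_foot 0.25 [333.9, 122.9, 379.0, 178.9] 754
top [[444.0, 0.0, 332.2], [0.0, 444.0, 203.2], [0.0, 0.0, 1.0]] -0.1109183119351534 [[0.009, -0.997, 0.074, 0.445], [-1.0, -0.01, -0.014, 0.085], [0.015, -0.074, -0.997, 1.74], [0.0, 0.0, 0.0, 1.0]]
plate_top 0.92 [325.3, 172.7, 416.2, 238.4] 4442
scope_collar 0.
[... 492 characters left out ...]
, 203.9, 406.2, 236.9] 362
{'time_s': 1.3, 'joints': array([-5.09292105e+01,  2.05454019e+01,  6.83326931e-01, -5.76478573e-04,
       -7.01365418e+01, -1.65070343e+01]), 'qd': array([-0.09649664, -0.03452532, -0.07470197,  0.10414073,  0.0643908 ,
        0.0379496 ]), 'joint_torque': array([ 7.50313320e-04, -5.82390225e+01,  2.93306905e+01,  7.00286865e+00,
        1.25093356e-02, -6.05746050e-05]), 'tcp_pos': array([ 0.25898851, -0.62332093,  0.22658066]), 'eef_rot': array([-1.79998828e+02,  9.12876796e-04, -1.57436441e+02]), 'contact_force': array([-0.82749376,  0.55035897,  0.27189165]), 'moment': array([0.01260271, 0.00990606, 0.03906178]), 'gripper_width': 0.08777307475588998} -0.0188
```

Run:
```python
import cv2,numpy as np
a=cv2.imread("pics/side0.png")[110:330,260:420];b=cv2.imread("pics/top0.png")[165:245,205:460]
cv2.imwrite("pics/a.png",cv2.resize(a,None,fx=2.7,fy=2.7,interpolation=2))
cv2.imwrite("pics/b.png",cv2.resize(b,None,fx=3.1,fy=3.1,interpolation=2))
A=cv2.imread("pics/a.png");B=cv2.imread("pics/b.png")
b2=cv2.resize(b[:,100:],(366,int(80*366/155)),interpolation=2)
a=cv2.resize(cv2.imread("pics/side0.png")[110:330,260:420],(432,594),interpolation=2)
o=np.zeros((594,800,3),np.uint8);o[:,:432]=a;o[:b2.shape[0],434:800]=b2;
b3=cv2.resize(b[:,:110],(366,266),interpolation=2);o[200:466,434:]=b3
cv2.imwrite("pics/c.png",o)
```

```text
(no output)
```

View pics/c.png

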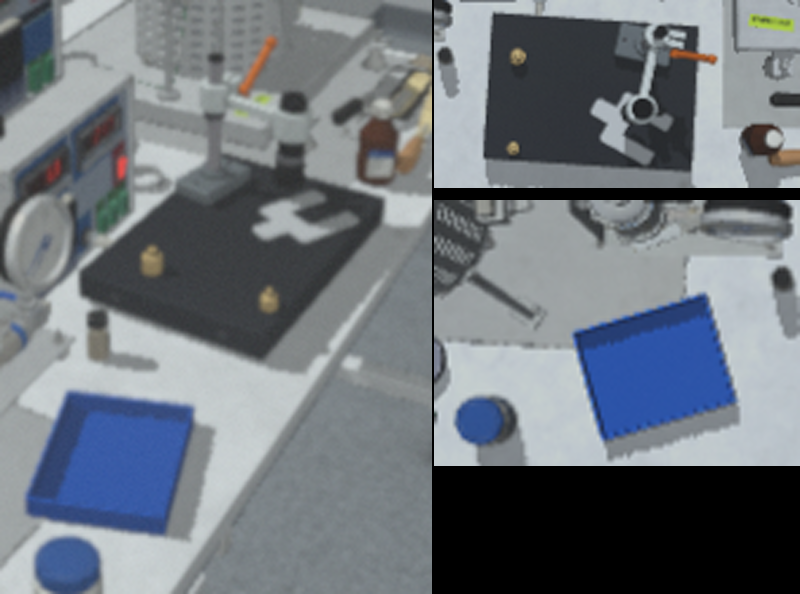

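Run:
```python
from h import *
ct=r.get_calibration("top");cs=r.get_calibration("side")
T=lambda x,y:((x-434)/2.361+305,y/2.361+165)
T2=lambda x,y:((x-434)/3.327+205,(y-200)/3.327+165)
S=lambda x,y:(x/2.7+260,y/2.7+110)
R=lambda a:np.round(a,4).tolist()
print("plate top",R(onz(ct,[T(494,14),T(697,26),T(691,171),T(485,158)],.045)))
print("plate side",R(onz(cs,[S(217,152),S(383,200),S(260,335),S(82,270)],.045)))
print("w100",R(onz(ct,T(517,54),.075)),R(onz(cs,S(152,248),.075)))
print("w50",R(onz(ct,T(513,147),.069)),R(onz(cs,S(268,290),.069)))
print("col",R(onz(ct,T(653,33),.227)),R(onz(cs,S(216,57),.227)))
print("head",R(onz(ct,T(641,108),.209)),R(onz(cs,S(294,97),.209)))
# tips: intersect lever rays
a=T(714,59);b=S(272,43)
z=np.linspace(.15,.3,151);pa=np.array([onz(ct,a,t)[0] for t in z]);pb=np.array([onz(cs,b,t)[0] for t in z]);d=np.linalg.norm(pa-pb,axis=1);i=d.argmin();print("tip",R(pa[i]),R(pb[i]),d[i])
print("tray floor corners top",R(onz(ct,[T2(575,331),T2(708,295),T2(737,402),T2(604,440)],.024)))
print("tray side",R(onz(cs,[S(67,393),S(193,406),S(166,532),S(28,507)],.024)))
print("shim top",R(onz(ct,[T(593,104),T(612,92),T(653,165)],.048)))
print("jar",R(onz(ct,T2(480,420),.083)),"vial",R(onz(cs,S(98,320),.056)),"bottle",R(onz(cs,S(383,105),.114)))
```

```text
plate top [[0.6954, 0.0693, 0.045], [0.6798, -0.2638, 0.045], [0.4425, -0.2529, 0.045], [0.4609, 0.0816, 0.045]]
plate side [[0.6791, -0.2579, 0.045], [0.4396, -0.2416, 0.045], [0.4611, 0.0905, 0.045], [0.6923, 0.0713, 0.045]]
w100 [[0.6269, 0.0323, 0.075]] [[0.6213, 0.034, 0.075]]
w50 [[0.4786, 0.0373, 0.069]] [[0.4745, 0.0416, 0.069]]
col [[0.6434, -0.1614, 0.227]] [[0.6413, -0.1666, 0.227]]
head [[0.5346, -0.1463, 0.209]] [[0.5299, -0.1442, 0.209]]
tip [0.607, -0.2527, 0.22] [0.6052, -0.2524, 0.22] 0.0018955255416606396
tray floor corners top [[0.5645, 0.39, 0.024], [0.6082, 0.2354, 0.024], [0.4839, 0.1997, 0.024], [0.4382, 0.3535, 0.024]]
tray side [[0.6061, 0.2474, 0.024], [0.4827, 0.2058, 0.024], [0.4253, 0.3747, 0.024], [0.5518, 0.4056, 0.024]]
shim top [[0.5498, -0.0924, 0.048], [0.5696, -0.1233, 0.048], [0.4519, -0.1902, 0.048]]
jar [[0.459, 0.4848, 0.083]] vial [[0.6191, 0.1602, 0.056]] bottle [[0.4884, -0.3626, 0.114]]
```

>>> {"api": "servo_tool", "payload": {"targets": [{"dx":1,"dy":1,"dz":4,"spin":0.12,"grip":0},{"dx":3,"dy":3,"dz":7,"spin":0.24,"grip":0},{"dx":5.5,"dy":6,"dz":9,"spin":0.36,"grip":0},{"dx":8,"dy":9,"dz":10,"spin":0.48,"grip":0},{"dx":10.8,"dy":12,"dz":10,"spin":0.6,"grip":0},{"dx":13.6,"dy":15,"dz":10,"spin":0.72,"grip":0},{"dx":16.4,"dy":18,"dz":10,"spin":0.84,"grip":0},{"dx":19.2,"dy":21,"dz":10,"spin":0.96,"grip":0},{"dx":22,"dy":24,"dz":10,"spin":1.08,"grip":0},{"dx":24.8,"dy":27,"dz":10,"spin":1.176,"grip":0}]}}

```text
time_s: 2.13
tcp_pos: [0.508, -0.3516, 0.327]
eef_rot: [-180.0, -0.0, -89.7]
contact_force: [0.7, -0.9, 1.0]
gripper_width: 0.0264
```

>>> {"api": "servo_tool", "payload": {"targets": [{"dx":2.8,"dy":3,"dz":0,"grip":0},{"dx":5.5,"dy":6,"dz":0,"grip":0},{"dx":8,"dy":8.5,"dz":0,"grip":0},{"dx":9.7,"dy":10.3,"dz":0,"grip":0},{"dx":9.7,"dy":10.3,"dz":-2,"grip":0},{"dx":9.7,"dy":10.3,"dz":-4,"grip":0},{"dx":9.7,"dy":10.3,"dz":-5,"grip":0},{"dx":9.7,"dy":10.3,"dz":-5,"grip":0},{"dx":9.7,"dy":10.3,"dz":-5,"grip":0},{"dx":9.7,"dy":10.3,"dz":-5,"grip":0}]}}

```text
validation failed for argument at $.ta...
```

Run:
```python
from h import *
w=r.capture("wrist");s=r.capture("side")
o=np.zeros((600,640,3),np.uint8);o[:400]=w;o[400:,:]=cv2.resize(s[100:200,260:580],(640,200))
cv2.imwrite("pics/d.png",o);c=r.get_calibration("wrist");print(np.round(c["extrinsics"],3).tolist(),np.round(c["K"],1).tolist())
st=r.get_state();print(st["time_s"],st["tcp_pos"],st["eef_rot"],st["gripper_width"])
```

```text
[[-1.0, -0.008, -0.002, 0.511], [-0.008, 0.951, 0.309, -0.433], [-0.0, 0.309, -0.951, 0.484], [0.0, 0.0, 0.0, 1.0]] [[298.5, 0.0, 321.7], [0.0, 298.5, 203.5], [0.0, 0.0, 1.0]]
2.2333 [ 0.51038049 -0.34936503  0.32617373] [-1.79972595e+02  3.76910414e-02 -8.95499319e+01] 0.018249595768284804
```

View pics/d.png

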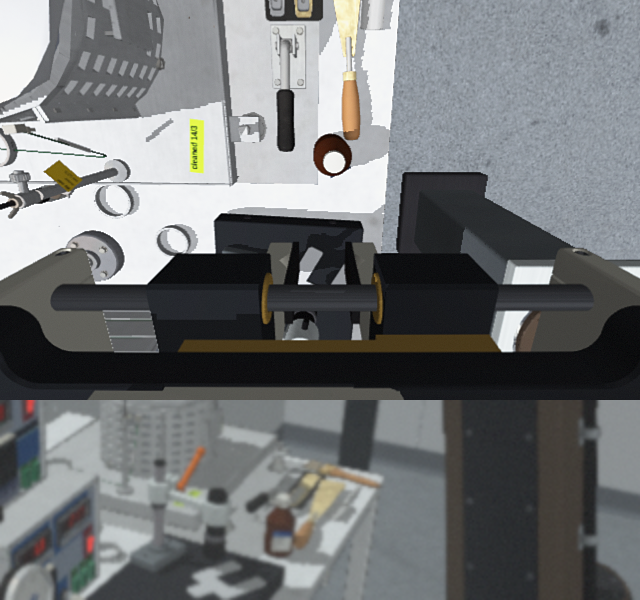

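>>> {"api": "servo_tool", "payload": {"targets": [{"dx":2.8,"dy":3,"dz":0,"spin":0,"grip":0},{"dx":5.5,"dy":6,"dz":0,"spin":0,"grip":0},{"dx":8,"dy":8.5,"dz":0,"spin":0,"grip":0},{"dx":9.7,"dy":10.3,"dz":0,"spin":0,"grip":0},{"dx":9.7,"dy":10.3,"dz":-2,"spin":0,"grip":0},{"dx":9.7,"dy":10.3,"dz":-4,"spin":0,"grip":0},{"dx":9.7,"dy":10.3,"dz":-6,"spin":0,"grip":0},{"dx":9.7,"dy":10.3,"dz":-7.5,"spin":0,"grip":0},{"dx":9.7,"dy":10.3,"dz":-7.5,"spin":0,"grip":0},{"dx":9.7,"dy":10.3,"dz":-7.5,"spin":0,"grip":0}]}}

```text
time_s: 3.07
tcp_pos: [0.6036, -0.2505, 0.2512]
eef_rot: [179.9, -0.0, -90.1]
contact_force: [-0.1, 0.3, 1.0]
gripper_width: 0.0004
```

Run:
```python
from h import *
w=r.capture("wrist");s=r.capture("side");t=r.capture("top")
o=np.zeros((600,800,3),np.uint8);o[:300,:400]=w[100:400,120:520];
o[:300,400:]=cv2.resize(s[110:185,320:420],(400,300),interpolation=2);o[300:,:]=cv2.resize(t[165:240,280:480],(800,300),interpolation=2)
cv2.imwrite("pics/e.png",o)
st=r.get_state();print(st["time_s"],st["tcp_pos"],st["eef_rot"],st["gripper_width"])
print(proj(r.get_calibration("side"),[st["tcp_pos"]]),proj(r.get_calibration("top"),[st["tcp_pos"]]),)
```

```text
3.2167 [ 0.60460422 -0.25071322  0.25318575] [-1.79875789e+02 -3.82023788e-02 -9.00649847e+01] 0.00042681984424271593
[[361.13399233 116.90916976]] [[425.15258104 189.6810748 ]]
```

View pics/e.png

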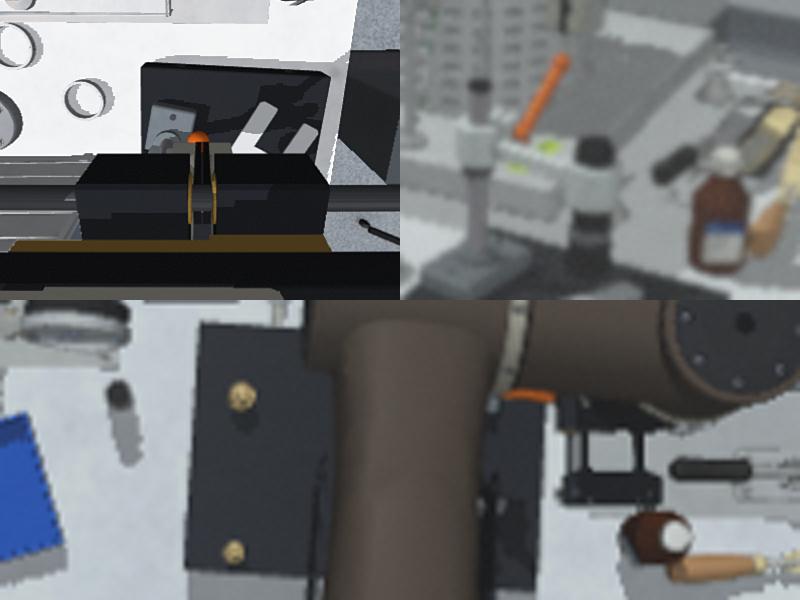

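>>> {"api": "servo_tool", "payload": {"targets": [{"dx":0,"dy":0,"dz":-1.5,"spin":0,"grip":0},{"dx":0,"dy":0,"dz":-2.5,"spin":0,"grip":0},{"dx":0,"dy":-0.1,"dz":-3.5,"spin":0,"grip":0},{"dx":0,"dy":-0.2,"dz":-4.5,"spin":0,"grip":0},{"dx":0,"dy":-0.3,"dz":-5.4,"spin":0,"grip":0},{"dx":0,"dy":-0.3,"dz":-6.2,"spin":0,"grip":0},{"dx":0,"dy":-0.3,"dz":-6.8,"spin":0,"grip":0},{"dx":0,"dy":-0.3,"dz":-7.3,"spin":0,"grip":0},{"dx":0,"dy":-0.3,"dz":-7.6,"spin":0,"grip":0},{"dx":0,"dy":-0.3,"dz":-7.8,"spin":0,"grip":0}]}}

```text
time_s: 4.05
tcp_pos: [0.6046, -0.2539, 0.1748]
eef_rot: [-179.9, -0.1, -90.0]
contact_force: [-2.5, -0.8, 16.4]
gripper_width: 0.0005
```

>>> {"api": "servo_tool", "payload": {"targets": [{"dx":0,"dy":0,"dz":3.5,"spin":0,"grip":0},{"dx":0,"dy":0,"dz":7,"spin":0,"grip":0},{"dx":-1,"dy":3,"dz":8.5,"spin":0,"grip":0},{"dx":-2,"dy":6.5,"dz":8.5,"spin":0,"grip":0},{"dx":-3,"dy":10,"dz":8.5,"spin":0,"grip":0},{"dx":-3.7,"dy":13.5,"dz":8.5,"spin":0,"grip":0},{"dx":-3.7,"dy":15.2,"dz":8,"spin":0,"grip":0},{"dx":-3.7,"dy":15.2,"dz":5,"spin":0,"grip":0},{"dx":-3.7,"dy":15.2,"dz":2,"spin":0,"grip":0},{"dx":-3.7,"dy":15.2,"dz":-0.3,"spin":0,"grip":0}]}}

```text
time_s: 4.88
tcp_pos: [0.566, -0.1, 0.1686]
eef_rot: [179.9, 0.1, -90.0]
contact_force: [-0.5, -0.8, -0.1]
gripper_width: -0.0001
```

Run:
```python
from h import *
s=r.capture("side");t=r.capture("top");w=r.capture("wrist")
o=np.zeros((600,800,3),np.uint8);o[:300,:400]=w[100:400,120:520];
o[:300,400:]=cv2.resize(s[110:185,320:420],(400,300),interpolation=2);o[300:,:]=cv2.resize(t[165:240,280:480],(800,300),interpolation=2)
cv2.imwrite("pics/f.png",o)
st=r.get_state();print(st["time_s"],st["tcp_pos"],st["contact_force"])
for d in r.cut_out("clamp_lever","side"): print(d["p"],d["extent"])
```

```text
5.0333 [ 0.56573947 -0.10105686  0.16900908] [0.34411446 0.77521078 0.96264159]
```

View pics/f.png

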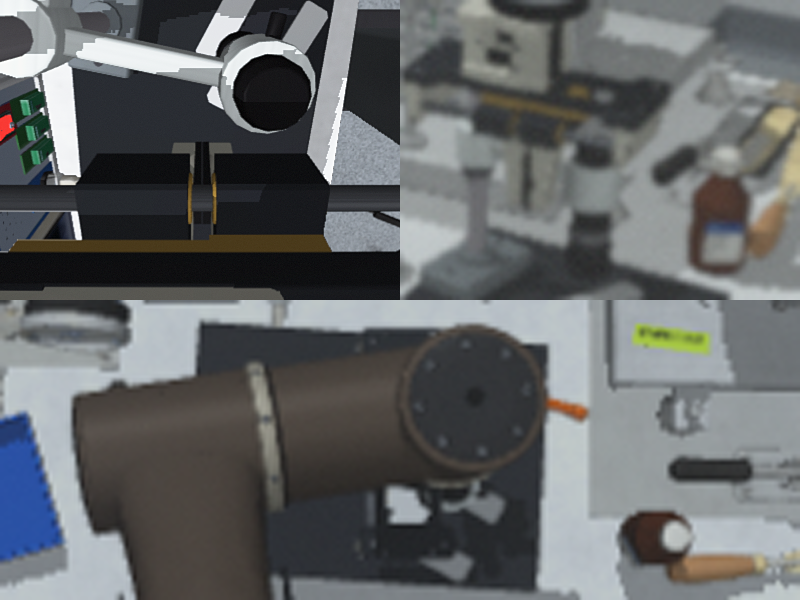

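>>> {"api": "servo_tool", "payload": {"targets": [{"dx":0,"dy":-1.5,"dz":0,"spin":0,"grip":0},{"dx":0,"dy":-3,"dz":0,"spin":0,"grip":0},{"dx":0,"dy":-4.3,"dz":0,"spin":0,"grip":0},{"dx":0.2,"dy":-5.6,"dz":0,"spin":0,"grip":0},{"dx":0.4,"dy":-6.9,"dz":0,"spin":0,"grip":0},{"dx":0.6,"dy":-8.2,"dz":0,"spin":0,"grip":0},{"dx":0.8,"dy":-9.5,"dz":0,"spin":0,"grip":0},{"dx":1.0,"dy":-10.7,"dz":0,"spin":0,"grip":0},{"dx":1.1,"dy":-11.7,"dz":0,"spin":0,"grip":0},{"dx":1.2,"dy":-12.5,"dz":0,"spin":0,"grip":0}]}}

```text
time_s: 5.92
tcp_pos: [0.5787, -0.2277, 0.1705]
eef_rot: [180.0, -0.0, -90.1]
contact_force: [-1.4, 2.1, 0.1]
gripper_width: 0.0002
```

>>> {"api": "servo_tool", "payload": {"targets": [{"dx":0,"dy":1,"dz":0,"spin":0,"grip":0},{"dx":0,"dy":2,"dz":2,"spin":0,"grip":0},{"dx":-2,"dy":4,"dz":5,"spin":0,"grip":0},{"dx":-4,"dy":7,"dz":8,"spin":0,"grip":0},{"dx":-5,"dy":10,"dz":10,"spin":0,"grip":0},{"dx":-5,"dy":13,"dz":12,"spin":0,"grip":0},{"dx":-5,"dy":16,"dz":14,"spin":0,"grip":0},{"dx":-5,"dy":19,"dz":14,"spin":0,"grip":0},{"dx":-5,"dy":19,"dz":14,"spin":0,"grip":0},{"dx":-5,"dy":19,"dz":14,"spin":0,"grip":0}]}}

```text
time_s: 6.75
tcp_pos: [0.529, -0.0349, 0.3112]
eef_rot: [-179.9, 0.0, -89.9]
contact_force: [-0.5, 0.0, -0.1]
gripper_width: 0.0003
```

Run:
```python
from h import *
s=r.capture("side");w=r.capture("wrist");cv2.imwrite("pics/s2.png",s);cv2.imwrite("pics/w2.png",w)
o=np.zeros((600,640,3),np.uint8);o[:400]=w
o[400:,:400]=cv2.resize(s[100:200,250:450],(400,200),interpolation=2)
cv2.imwrite("pics/g.png",o)
st=r.get_state();print(st["time_s"],st["tcp_pos"],st["contact_force"])
c=r.get_calibration("wrist");np.savez("w2.npz",**{k:np.array(v) for k,v in c.items()})
for n in("wrist","side"):
  for d in r.cut_out("shim_mid",n): print(n,d["p"],d["extent"]);np.save(f"m_{n}.npy",d["mask"]) if d["p"]>.5 else 0
```

```text
6.85 [ 0.52882308 -0.0364817   0.31042955] [ 0.50402884  0.12910732 -0.07132981]
wrist 0.71 [134.2, 0.0, 220.3, 70.8]
wrist 0.68 [291.2, 21.5, 383.6, 130.6]
wrist 0.57 [154.6, 0.9, 173.8, 11.8]
side 0.6 [353.8, 180.4, 390.1, 198.4]
```

View pics/g.png

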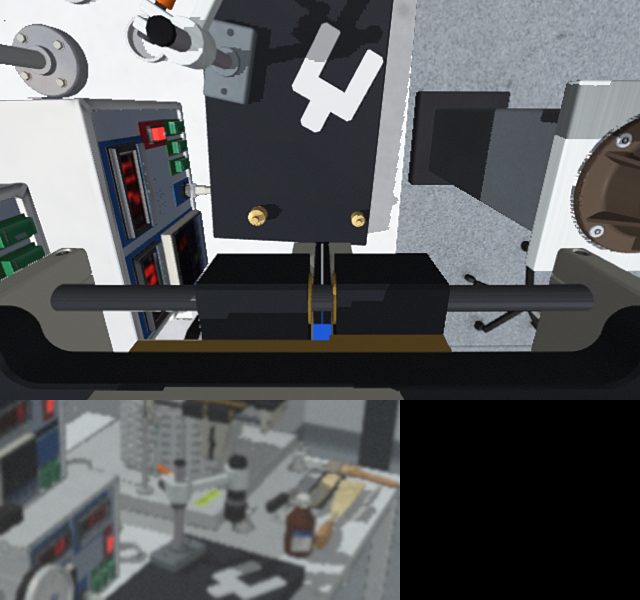

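```bash
cat > fit.py <<'E'
from h import *
from scipy.optimize import minimize
M=np.array([[45,45],[15,45],[15,79],[-15,79],[-15,45],[-45,45],[-45,-45],[-20,-45],[-20,15],[20,15],[20,-45],[45,-45]],float)/1000
O=np.array([.569,-.090]);X=np.array([.9986,-.053]);Y=np.array([.053,.9986])
def shim(c,im,box,guess,thr=150,z=.048):
    l,t,rr,b=box;g=cv2.cvtColor(im,cv2.COLOR_BGR2GRAY);m=np.zeros(g.shape,np.uint8);m[t:b,l:rr]=(g[t:b,l:rr]>thr)*255
    cs=max(cv2.findContours(m,cv2.RETR_EXTERNAL,cv2.CHAIN_APPROX_NONE)[0],key=cv2.contourArea)[:,0]
    P=onz(c,cs,z)[:,:2]
    def cost(q):
        a=q[2];L=(P-q[:2])@np.array([[np.cos(a),-np.sin(a)],[np.sin(a),np.cos(a)]])
        poly=(M*1e5).astype(np.float32)
        d=np.array([cv2.pointPolygonTest(poly,(float(u*1e5),float(v*1e5)),True) for u,v in L])/100
        return np.minimum(np.abs(d),15).mean()
    best=min((minimize(cost,[*guess[:2],guess[2]+k],method="Nelder-Mead",options=dict(initial_simplex=[[guess[0]+i*.01,guess[1]+j*.01,guess[2]+k+h*.2] for i,j,h in((0,0,0),(1,0,0),(0,1,0),(0,0,1))])) for k in(-.2,0,.2)),key=lambda s:s.fun)
    return best.x,best.fun,cs
E
python3 - <<'E'
from fit import *
c=dict(np.load("w2.npz"));im=cv2.imread("pics/w2.png")
q,f,cs=shim(c,im,(285,15,388,136),(.52,-.15,-.4));print(q,"res mm",f,cs.min(0),cs.max(0))
print("mid plate frame",(q[:2]-O)@X,(q[:2]-O)@Y)
print("w100",onz(c,(257,215),.07),"w50",onz(c,(357,218),.066))
print("corners",onz(c,[(214,238),(366,245)],.045))
print("head",onz(c,(160,30),.209), "lever tip?")
E
```

```text
[ 0.5088941  -0.16150437 -0.50193502] res mm 0.6075889925570102 [292  23] [382 131]
mid plate frame -0.05623202453688833 -0.0745898745937108
w100 [[0.62039518 0.02596892 0.07      ]] w50 [[0.47751956 0.03208443 0.066     ]]
corners [[0.69546001 0.07307764 0.045     ]
 [0.45915814 0.08507811 0.045     ]]
head [[ 0.6533317  -0.17703072  0.209     ]] lever tip?
```

>>> {"api": "servo_tool", "payload": {"targets": [{"dx":0,"dy":-1,"dz":0,"spin":-0.12,"grip":0},{"dx":-0.5,"dy":-3,"dz":0,"spin":-0.24,"grip":0},{"dx":-1,"dy":-5,"dz":0,"spin":-0.36,"grip":0},{"dx":-1.5,"dy":-7,"dz":0,"spin":-0.48,"grip":0},{"dx":-2,"dy":-9,"dz":0,"spin":-0.6,"grip":0},{"dx":-2.5,"dy":-11,"dz":0,"spin":-0.72,"grip":0},{"dx":-3,"dy":-13,"dz":0,"spin":-0.84,"grip":0},{"dx":-3.4,"dy":-14.5,"dz":0,"spin":-0.96,"grip":0},{"dx":-3.4,"dy":-15.2,"dz":0,"spin":-1.08,"grip":0},{"dx":-3.4,"dy":-15.2,"dz":0,"spin":-1.2,"grip":0}]}}

```text
time_s: 7.78
tcp_pos: [0.4942, -0.1908, 0.3101]
eef_rot: [-180.0, -0.1, -159.3]
contact_force: [0.7, 0.2, 0.6]
gripper_width: 0.0003
```

>>> {"api": "servo_tool", "payload": {"targets": [{"dx":0,"dy":0,"dz":-2,"spin":-0.12,"grip":0},{"dx":0,"dy":0,"dz":-4,"spin":-0.24,"grip":0},{"dx":0,"dy":0,"dz":-6,"spin":-0.36,"grip":0},{"dx":0,"dy":0,"dz":-8,"spin":-0.48,"grip":0},{"dx":0,"dy":0,"dz":-11,"spin":-0.6,"grip":0},{"dx":0,"dy":0,"dz":-14,"spin":-0.72,"grip":0},{"dx":0,"dy":0,"dz":-17,"spin":-0.84,"grip":0},{"dx":0,"dy":0,"dz":-20,"spin":-0.87,"grip":0},{"dx":0,"dy":0,"dz":-22,"spin":-0.87,"grip":0},{"dx":0,"dy":0,"dz":-22,"spin":-0.87,"grip":0}]}}

```text
time_s: 8.62
tcp_pos: [0.4915, -0.189, 0.0861]
eef_rot: [-179.8, -0.4, 151.2]
contact_force: [-1.0, 0.0, 0.5]
gripper_width: 0.0004
```

Run:
```python
from h import *
c=r.get_calibration("wrist");w=r.capture("wrist");s=r.capture("side");cv2.imwrite("pics/w3.png",w);cv2.imwrite("pics/s3.png",s)
o=np.zeros((600,640,3),np.uint8);o[:400]=w
o[400:,:400]=cv2.resize(s[110:210,250:450],(400,200),interpolation=2)
cv2.imwrite("pics/i.png",o)
st=r.get_state();print(st["time_s"],st["tcp_pos"],st["eef_rot"],st["joints"])
from fit import M
q=np.array([.5089,-.1615,-.502]);R=np.array([[np.cos(q[2]),-np.sin(q[2])],[np.sin(q[2]),np.cos(q[2])]])
print(np.round(proj(c,np.c_[M@R.T+q[:2],np.full(12,.048)])).astype(int).tolist(),proj(c,[st["tcp_pos"]]))
```

```text
8.7167 [ 0.49454122 -0.18921532  0.09033837] [-1.79918758e+02 -8.95207441e-02  1.51307225e+02] [ 3.20911973e-01  1.46196422e+01 -2.77852133e+01  3.73451125e-02
 -4.77128407e+01 -1.19038780e+02]
[[424, 289], [428, 253], [474, 253], [481, 214], [433, 214], [438, 172], [303, 172], [304, 208], [390, 208], [386, 259], [305, 259], [305, 289]] [[323.87601292 264.38847912]]
```

View pics/i.png

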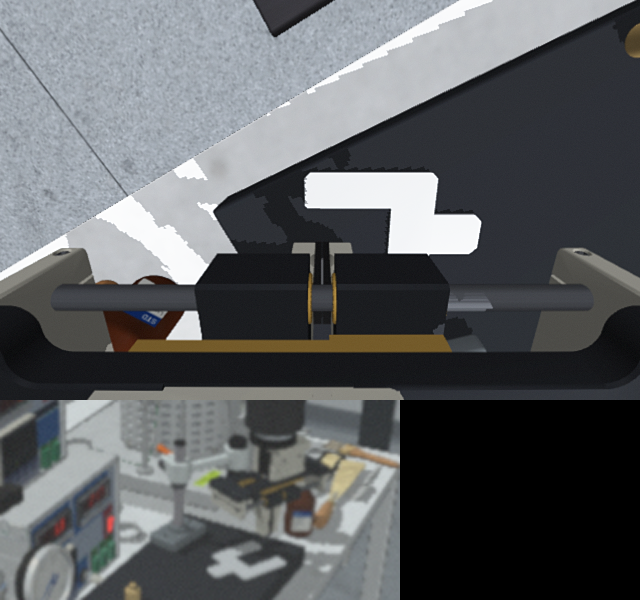

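>>> {"api": "servo_tool", "payload": {"targets": [{"dx":0,"dy":0,"dz":-1,"spin":0,"grip":0},{"dx":0,"dy":0,"dz":-2,"spin":0,"grip":0},{"dx":0,"dy":0,"dz":-3,"spin":0,"grip":0},{"dx":0,"dy":0,"dz":-3.6,"spin":0,"grip":0},{"dx":0,"dy":0,"dz":-4.0,"spin":0,"grip":0},{"dx":0,"dy":0,"dz":-4.2,"spin":0,"grip":0},{"dx":0,"dy":0,"dz":-4.3,"spin":0,"grip":0},{"dx":0,"dy":0,"dz":-4.35,"spin":0,"grip":0},{"dx":0,"dy":0,"dz":-4.35,"spin":0,"grip":0},{"dx":0,"dy":0,"dz":-4.35,"spin":0,"grip":0}]}}

```text
time_s: 9.55
tcp_pos: [0.4952, -0.1883, 0.0474]
eef_rot: [180.0, 0.0, 151.3]
contact_force: [-1.0, -0.6, 0.0]
gripper_width: 0.0005
```

```bash
cat > path.py <<'E'
from fit import *
def rot(a): return np.array([[np.cos(a),-np.sin(a)],[np.sin(a),np.cos(a)]])
def finger(mx,my,t,off):   # plate-frame mid, angle rel. plate -> world finger
    a=t-.053;m=O+mx*X+my*Y;return m+rot(a)@off,a
E
python3 - <<'E'
from path import *
cs=r.get_calibration("side");print("head",onz(cs,[(369,133)],.209),"col",onz(cs,[(340,127)],.227))
st=r.get_state();p=st["tcp_pos"];print(p)
f0=np.array([.495,-.188]);a0=-.502
print("seat",[(np.round((finger(-.0562,-.0746,-.449,np.array(o))[0]-f0)*100,2)) for o in([.008,-.03],[.0095,-.012],[.010,-.008])])
for s in np.linspace(0,1,13):
    my=-.0746+.125*s; u=np.clip((s-.15)/.85,0,1); t=-.449*(1-u); mx=-.0562+.0302*min(1,s*1.1)
    f,a=finger(mx,my,t,np.array([.0105,-.006]));print(np.round(s,2),np.round((f-f0)*100,2),round(a-a0,3))
E
```

```text
head [[ 0.56740881 -0.23521532  0.209     ]] col [[ 0.65569135 -0.19653636  0.227     ]]
[ 0.49521123 -0.18832192  0.04736086]
seat [array([ 0.65, -0.37]), array([1.65, 1.14]), array([1.88, 1.47])]
0.0 [2.02 1.62] 0.0
0.08 [2.36 2.64] 0.0
0.17 [2.7  3.67] 0.009
0.25 [3.07 4.73] 0.053
0.33 [3.45 5.79] 0.097
0.42 [3.82 6.84] 0.141
0.5 [4.19 7.9 ] 0.185
0.58 [4.56 8.97] 0.229
0.67 [ 4.93 10.03] 0.273
0.75 [ 5.3 11.1] 0.317
0.83 [ 5.66 12.16] 0.361
0.92 [ 6.   13.23] 0.405
1.0 [ 6.09 14.32] 0.449
```

>>> {"api": "servo_tool", "payload": {"targets": [{"dx":0.65,"dy":-0.35,"dz":0,"spin":0,"grip":0},{"dx":1.0,"dy":0.1,"dz":0,"spin":0,"grip":0},{"dx":1.4,"dy":0.75,"dz":0,"spin":0,"grip":0},{"dx":1.75,"dy":1.25,"dz":0,"spin":0,"grip":0},{"dx":2.0,"dy":1.6,"dz":0,"spin":0,"grip":0},{"dx":2.2,"dy":2.1,"dz":0,"spin":0,"grip":0},{"dx":2.35,"dy":2.65,"dz":0,"spin":0,"grip":0},{"dx":2.5,"dy":3.1,"dz":0,"spin":0,"grip":0},{"dx":2.7,"dy":3.65,"dz":0,"spin":0.01,"grip":0},{"dx":2.7,"dy":3.65,"dz":0,"spin":0.01,"grip":0}]}}

```text
time_s: 10.38
tcp_pos: [0.5224, -0.1509, 0.0471]
eef_rot: [180.0, 0.0, 152.0]
contact_force: [0.2, -0.3, 0.5]
gripper_width: 0.0006
```

```bash
cat > look.py <<'E'
import sys
from path import *
n=sys.argv[1];g=[float(v) for v in sys.argv[2:5]]
c=r.get_calibration("wrist");w=r.capture("wrist");s=r.capture("side")
cv2.imwrite(f"pics/{n}w.png",w);cv2.imwrite(f"pics/{n}s.png",s)
o=np.zeros((600,640,3),np.uint8);o[:400]=w;o[400:,:480]=cv2.resize(s[130:230,220:460],(480,200),interpolation=2)
cs=r.get_calibration("side")
for d in r.cut_out("shim_mid","side")[:1]: print("side",round(d["p"],2),d["extent"])
m=O+g[0]*X+g[1]*Y;pts=np.c_[M@rot(g[2]-.053).T+m,np.full(12,.048)]
for cc,f in((c,lambda p:p),(cs,lambda p:(p-[220,130])*2+[0,400])):
    for u,v in f(proj(cc,pts)): 
        if abs(u)<2000 and abs(v)<2000: cv2.circle(o,(int(u),int(v)),2,(0,0,255),-1)
cv2.imwrite(f"pics/{n}.png",o)
st=r.get_state();print(st["time_s"],st["tcp_pos"],st["eef_rot"],st["contact_force"])
E
python3 look.py j -0.051 -0.055 -0.44
```

```text
side 0.73 [351.7, 184.3, 389.3, 200.4]
10.5333 [ 0.52197987 -0.15165698  0.04705604] [1.79995322e+02 2.17489596e-04 1.51932654e+02] [ 0.97601745 -1.05369777 -0.01860848]
```

View pics/j.png

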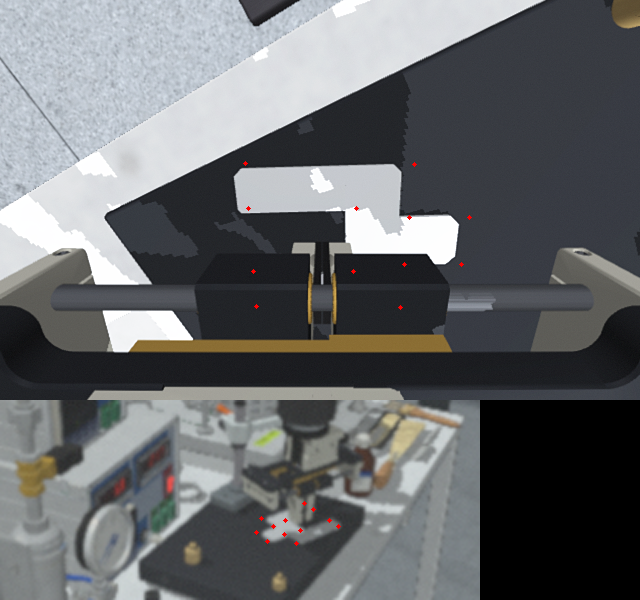

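>>> {"api": "servo_tool", "payload": {"targets": [{"dx":0.35,"dy":1.0,"dz":0,"spin":0.04,"grip":0},{"dx":0.75,"dy":2.1,"dz":0,"spin":0.09,"grip":0},{"dx":1.1,"dy":3.2,"dz":0,"spin":0.13,"grip":0},{"dx":1.5,"dy":4.25,"dz":0,"spin":0.175,"grip":0},{"dx":1.85,"dy":5.3,"dz":0,"spin":0.22,"grip":0},{"dx":2.2,"dy":6.4,"dz":0,"spin":0.265,"grip":0},{"dx":2.6,"dy":7.45,"dz":0,"spin":0.31,"grip":0},{"dx":2.95,"dy":8.5,"dz":0,"spin":0.35,"grip":0},{"dx":3.2,"dy":9.3,"dz":0,"spin":0.395,"grip":0},{"dx":3.3,"dy":9.8,"dz":0,"spin":0.44,"grip":0}]}}

```text
time_s: 11.37
tcp_pos: [0.5555, -0.0526, 0.0471]
eef_rot: [180.0, 0.0, 177.4]
contact_force: [0.4, -1.2, 0.1]
gripper_width: 0.0005
```

```bash
python3 look.py k -0.027 0.035 0
```

```text
side 0.92 [329.6, 198.1, 367.5, 215.3]
11.5167 [ 0.5551382  -0.05308757  0.0470132 ] [1.79990801e+02 5.08213910e-03 1.77156416e+02] [-0.92119923 -0.52212343  0.68930765]
```

View pics/k.png

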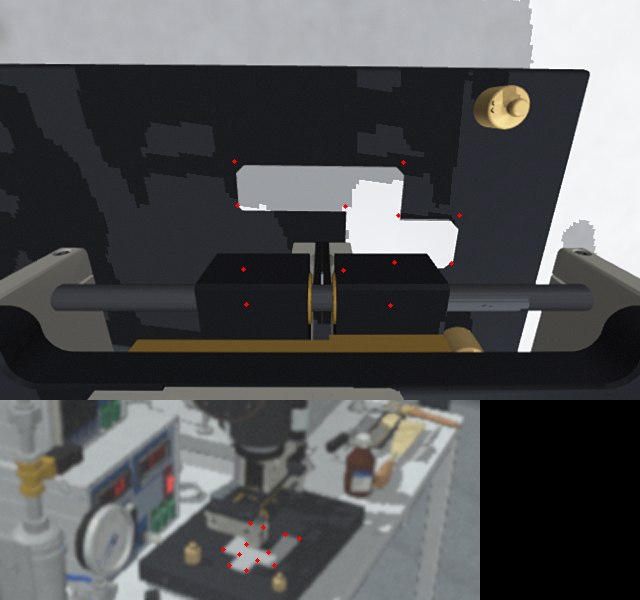

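>>> {"api": "servo_tool", "payload": {"targets": [{"dx":0,"dy":-0.5,"dz":0,"spin":0,"grip":0},{"dx":-0.6,"dy":-0.5,"dz":0,"spin":0,"grip":0},{"dx":-1.1,"dy":-0.4,"dz":0,"spin":0,"grip":0},{"dx":-1.1,"dy":0.1,"dz":0,"spin":0,"grip":0},{"dx":-1.05,"dy":1.0,"dz":0,"spin":0,"grip":0},{"dx":-1.0,"dy":2.0,"dz":0,"spin":0,"grip":0},{"dx":-0.95,"dy":3.0,"dz":0,"spin":0,"grip":0},{"dx":-0.9,"dy":4.0,"dz":0,"spin":0,"grip":0},{"dx":-0.85,"dy":4.8,"dz":0,"spin":0,"grip":0},{"dx":-0.8,"dy":5.3,"dz":0,"spin":0,"grip":0}]}}

```text
time_s: 12.35
tcp_pos: [0.5473, 0.0006, 0.0472]
eef_rot: [-180.0, 0.0, 177.2]
contact_force: [0.1, -2.0, 1.9]
gripper_width: 0.0005
```

```bash
python3 look.py l -0.0245 0.089 0
```

```text
side 0.69 [323.5, 206.7, 362.0, 222.3]
12.5 [ 5.47053184e-01 -9.95539649e-05  4.70016755e-02] [1.79988054e+02 2.28318519e-03 1.77179824e+02] [-0.16698203 -1.37611464 -0.1504488 ]
```

View pics/l.png

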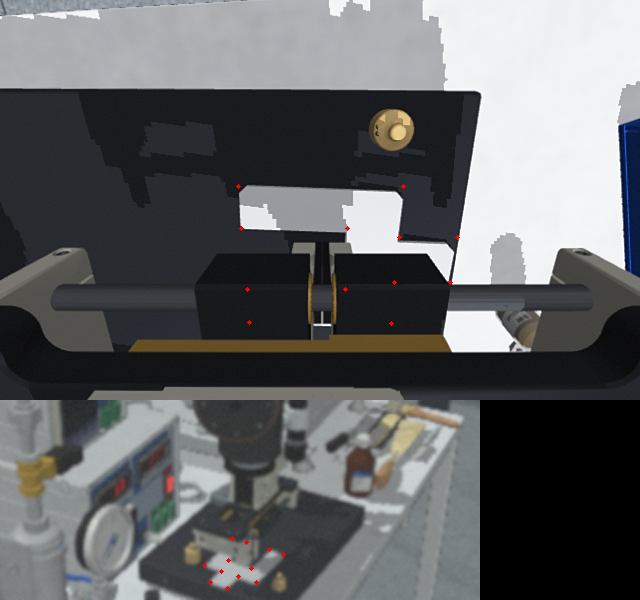

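>>> {"api": "servo_tool", "payload": {"targets": [{"dx":0.05,"dy":0.7,"dz":0,"spin":0.01,"grip":0},{"dx":0.1,"dy":1.4,"dz":0,"spin":0.02,"grip":0},{"dx":0.1,"dy":2.1,"dz":0,"spin":0.03,"grip":0},{"dx":0.15,"dy":2.8,"dz":0,"spin":0.03,"grip":0},{"dx":0.2,"dy":3.5,"dz":0,"spin":0.03,"grip":0},{"dx":0.2,"dy":4.1,"dz":0,"spin":0.03,"grip":0},{"dx":0.25,"dy":4.5,"dz":0,"spin":0.03,"grip":0},{"dx":0.25,"dy":4.5,"dz":0,"spin":0.03,"grip":0},{"dx":0.25,"dy":4.0,"dz":0,"spin":0.03,"grip":0},{"dx":0.25,"dy":4.0,"dz":1,"spin":0.03,"grip":0}]}}

```text
time_s: 13.33
tcp_pos: [0.548, 0.0382, 0.0557]
eef_rot: [-179.9, -0.2, 178.8]
contact_force: [-0.7, -0.7, -0.3]
gripper_width: 0.0002
```

>>> {"api": "servo_tool", "payload": {"targets": [{"dx":0,"dy":0,"dz":3,"spin":0,"grip":0},{"dx":0,"dy":0,"dz":6,"spin":0.12,"grip":10},{"dx":0,"dy":1,"dz":9,"spin":0.24,"grip":20},{"dx":0,"dy":3,"dz":12,"spin":0.36,"grip":40},{"dx":0,"dy":5,"dz":15,"spin":0.48,"grip":60},{"dx":0,"dy":7,"dz":18,"spin":0.6,"grip":60},{"dx":0,"dy":9,"dz":20,"spin":0.72,"grip":60},{"dx":0,"dy":11,"dz":20,"spin":0.84,"grip":60},{"dx":0,"dy":13,"dz":20,"spin":0.96,"grip":60},{"dx":0,"dy":15,"dz":20,"spin":1.08,"grip":60}]}}

```text
time_s: 14.17
tcp_pos: [0.5494, 0.1896, 0.2586]
eef_rot: [-180.0, 0.1, -119.0]
contact_force: [-0.1, -0.2, -0.8]
gripper_width: 0.0511
```

>>> {"api": "servo_tool", "payload": {"targets": [{"dx":0,"dy":1,"dz":0,"spin":0.12,"grip":60},{"dx":0,"dy":2,"dz":0,"spin":0.24,"grip":60},{"dx":0,"dy":3,"dz":0,"spin":0.36,"grip":60},{"dx":0,"dy":3,"dz":0,"spin":0.46,"grip":60},{"dx":0,"dy":3,"dz":0,"spin":0.46,"grip":60},{"dx":0,"dy":3,"dz":0,"spin":0.46,"grip":60},{"dx":0,"dy":3,"dz":0,"spin":0.46,"grip":60},{"dx":0,"dy":3,"dz":0,"spin":0.46,"grip":60},{"dx":0,"dy":3,"dz":0,"spin":0.46,"grip":60},{"dx":0,"dy":3,"dz":0,"spin":0.46,"grip":60}]}}

```text
time_s: 15.0
tcp_pos: [0.5495, 0.2189, 0.2572]
eef_rot: [-180.0, 0.0, -93.0]
contact_force: [1.0, -0.5, -0.2]
gripper_width: 0.0528
```

```bash
python3 look.py m -0.0245 0.134 0
python3 - <<'E'
from path import *
c=r.get_calibration("wrist");np.savez("m.npz",**{k:np.array(v) for k,v in c.items()})
for t in("shim_mid","weight_100_mid","weight_50_mid","tray_in"):
  for d in r.cut_out(t,"wrist")[:2]: print(t,round(d["p"],2),d["extent"])
E
```

```text
side 0.6 [318.8, 205.7, 353.5, 229.8]
15.15 [0.54949697 0.21904632 0.25707952] [ 1.79998446e+02 -6.08078172e-04 -9.29569230e+01] [-0.20858991  0.34079129  0.31753949]
shim_mid 0.59 [265.8, 0.2, 352.4, 98.5]
weight_100_mid 0.66 [231.3, 2.4, 258.3, 27.4]
weight_50_mid 0.93 [372.2, 0.0, 393.2, 20.4]
tray_in 0.66 [280.2, 155.4, 395.2, 287.4]
```

View pics/m.png

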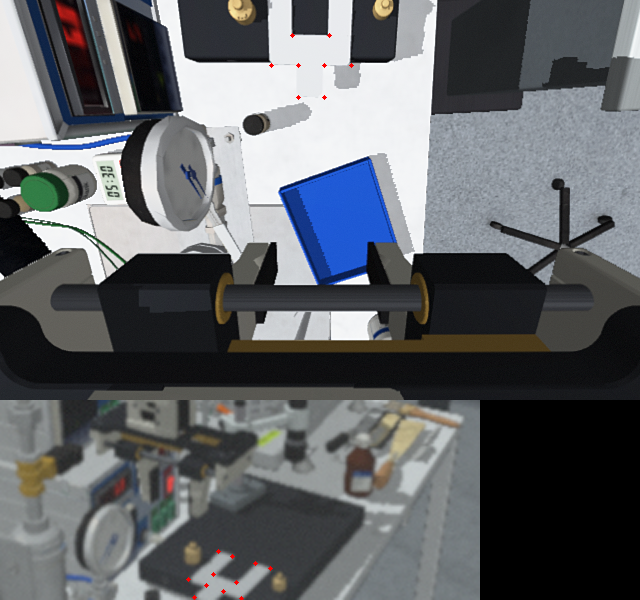

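Run:
```python
from path import *
c=dict(np.load("m.npz"));R=lambda a:np.round(a,4).tolist()
im=cv2.imread("pics/mw.png");b=im.astype(int);m=((b[...,0]>90)&(b[...,0]>b[...,2]+60)).astype(np.uint8);m[:150]=0;m[295:]=0;m[:,:272]=0;m[:,402:]=0
cn=max(cv2.findContours(m,0,2)[0],key=cv2.contourArea);print(cv2.approxPolyDP(cn,4,True)[:,0].tolist())
e=onz(c,[(200,62),(265,63.5),(360,64.5),(390,64.5)],.045)[:,:2];print("edge plate y",R((e-O)@Y),R((e-O)@X))
sh=onz(c,[(272,65.5),(298,66),(350,65.5),(298,98),(324,98)],.048)[:,:2];print("shim y,x",R((sh-O)@Y),R((sh-O)@X))
print("tray rim",R(onz(c,[(279,189),(373,156),(398,250),(325,285)],.024)))
```

```text
[[367, 157], [278, 192], [318, 284], [281, 194], [320, 279], [365, 265], [368, 241], [396, 242]]
edge plate y [0.1755, 0.1771, 0.1779, 0.1778] [0.1019, 0.0282, -0.0795, -0.1136]
shim y,x [0.1795, 0.18, 0.1794, 0.2141, 0.214] [0.0199, -0.0093, -0.068, -0.0086, -0.0388]
tray rim [[0.6081, 0.2384, 0.024], [0.4807, 0.2001, 0.024], [0.4442, 0.3387, 0.024], [0.5529, 0.3917, 0.024]]
```

>>> {"api": "servo_tool", "payload": {"targets": [{"dx":0.2,"dy":-3,"dz":0,"spin":0,"grip":60},{"dx":0.4,"dy":-6,"dz":-2,"spin":0,"grip":60},{"dx":0.65,"dy":-9,"dz":-5,"spin":0,"grip":60},{"dx":0.65,"dy":-10.8,"dz":-8,"spin":0,"grip":60},{"dx":0.65,"dy":-10.8,"dz":-11,"spin":0,"grip":60},{"dx":0.65,"dy":-10.8,"dz":-14,"spin":0,"grip":60},{"dx":0.65,"dy":-10.8,"dz":-16.5,"spin":0,"grip":60},{"dx":0.65,"dy":-10.8,"dz":-16.5,"spin":0,"grip":60},{"dx":0.65,"dy":-10.8,"dz":-16.5,"spin":0,"grip":60},{"dx":0.65,"dy":-10.8,"dz":-16.5,"spin":0,"grip":60}]}}

```text
time_s: 16.18
tcp_pos: [0.557, 0.1116, 0.0935]
eef_rot: [-179.9, 0.0, -92.9]
contact_force: [-0.2, -0.2, 2.1]
gripper_width: 0.0524
```

>>> {"api": "servo_tool", "payload": {"targets": [{"dx":0,"dy":0,"dz":-1.5,"spin":0,"grip":60},{"dx":0,"dy":0,"dz":-3,"spin":0,"grip":60},{"dx":0,"dy":0,"dz":-4.2,"spin":0,"grip":60},{"dx":0,"dy":0,"dz":-5,"spin":0,"grip":60},{"dx":0,"dy":0,"dz":-5.3,"spin":0,"grip":60},{"dx":0,"dy":0,"dz":-5.3,"spin":0,"grip":60},{"dx":0,"dy":0,"dz":-5.3,"spin":0,"grip":50},{"dx":0,"dy":0,"dz":-5.3,"spin":0,"grip":45},{"dx":0,"dy":0,"dz":-5.3,"spin":0,"grip":45},{"dx":0,"dy":0,"dz":-5.3,"spin":0,"grip":45}]}}

```text
time_s: 17.02
tcp_pos: [0.5563, 0.1113, 0.0397]
eef_rot: [-180.0, 0.0, -92.9]
contact_force: [-0.1, 0.0, -0.6]
gripper_width: 0.0397
```

Close on the tab firmly, then pull it a further 8 mm outward, flat, before any lift.

>>> {"api": "servo_tool", "payload": {"targets": [{"dx":0,"dy":0,"dz":0,"spin":0,"grip":35},{"dx":0,"dy":0,"dz":0,"spin":0,"grip":30},{"dx":0,"dy":0,"dz":0,"spin":0,"grip":25},{"dx":0,"dy":0,"dz":0,"spin":0,"grip":20},{"dx":0,"dy":0,"dz":0,"spin":0,"grip":20},{"dx":0,"dy":0,"dz":0,"spin":0,"grip":20},{"dx":0,"dy":0.2,"dz":0,"spin":0,"grip":20},{"dx":0,"dy":0.5,"dz":0,"spin":0,"grip":20},{"dx":0.05,"dy":0.8,"dz":0,"spin":0,"grip":20},{"dx":0.05,"dy":0.8,"dz":0,"spin":0,"grip":20}], "squeeze": 58}}

```text
time_s: 17.85
tcp_pos: [0.5563, 0.1196, 0.0389]
eef_rot: [180.0, -0.0, -92.9]
contact_force: [-0.7, 0.5, 1.4]
gripper_width: 0.0277
```

Run:
```python
from h import *
st=r.get_state();print(st["time_s"],st["tcp_pos"],st["contact_force"],st["moment"],st["gripper_width"])
```

```text
17.85 [0.55632915 0.11963868 0.0389343 ] [-0.6691733   0.49353344  1.41491337] [ 0.14289122  0.33619167 -0.05946701] 0.027717769999836845
```

>>> {"api": "servo_tool", "payload": {"targets": [{"dx":0,"dy":0,"dz":0.4,"spin":0,"grip":20},{"dx":0,"dy":0,"dz":1.0,"spin":0,"grip":20},{"dx":0,"dy":0,"dz":2,"spin":0,"grip":20},{"dx":0,"dy":0,"dz":3.2,"spin":0,"grip":20},{"dx":0,"dy":0,"dz":4.6,"spin":0,"grip":20},{"dx":0,"dy":0,"dz":6,"spin":0,"grip":20},{"dx":0,"dy":0,"dz":7.5,"spin":0,"grip":20},{"dx":0,"dy":0,"dz":9,"spin":0,"grip":20},{"dx":0,"dy":0,"dz":10.5,"spin":0,"grip":20},{"dx":0,"dy":0,"dz":11,"spin":0,"grip":20}], "squeeze": 58}}

```text
time_s: 18.68
tcp_pos: [0.5576, 0.1196, 0.1523]
eef_rot: [-179.8, 0.1, -92.9]
contact_force: [-0.5, 0.4, -1.2]
gripper_width: 0.0277
```

>>> {"api": "servo_tool", "payload": {"targets": [{"dx":-0.3,"dy":1.5,"dz":0,"spin":0.03,"grip":20},{"dx":-0.9,"dy":4,"dz":0,"spin":0.07,"grip":20},{"dx":-1.5,"dy":7,"dz":0,"spin":0.11,"grip":20},{"dx":-2.1,"dy":10,"dz":0,"spin":0.16,"grip":20},{"dx":-2.8,"dy":13,"dz":0,"spin":0.21,"grip":20},{"dx":-3.5,"dy":16,"dz":0,"spin":0.26,"grip":20},{"dx":-4.2,"dy":19,"dz":0,"spin":0.3,"grip":20},{"dx":-4.7,"dy":21.3,"dz":0,"spin":0.333,"grip":20},{"dx":-4.9,"dy":22.3,"dz":0,"spin":0.333,"grip":20},{"dx":-4.9,"dy":22.3,"dz":0,"spin":0.333,"grip":20}]}}

```text
time_s: 19.52
tcp_pos: [0.5068, 0.3442, 0.1488]
eef_rot: [180.0, 0.0, -73.7]
contact_force: [0.7, -0.5, -1.1]
gripper_width: 0.028
```

```bash
sed -i 's/s\[130:230,220:460\]/s[180:330,200:440]/;s/\[220,130\]/[200,180]/;s/(480,200)/(320,200)/;s/:480\]=/:320]=/;s/)\*2+\[0,400\]/)*4\/3+[0,400]/' look.py; python3 look.py n -0.0245 0.134 0
python3 - <<'E'
from h import *
s=r.get_state();print(s["gripper_width"],s["moment"])
c=r.get_calibration("wrist");np.savez("n.npz",**{k:np.array(v) for k,v in c.items()})
E
```

```text
side 0.59 [291.1, 223.8, 323.7, 249.6]
19.6667 [0.50731771 0.34141933 0.14886844] [ 1.79961553e+02 -1.89926774e-02 -7.38855056e+01] [ 0.38266026  0.187014   -1.95613264]
0.028120799156008378 [0.04758771 0.10676332 0.00133175]
```

View pics/n.png

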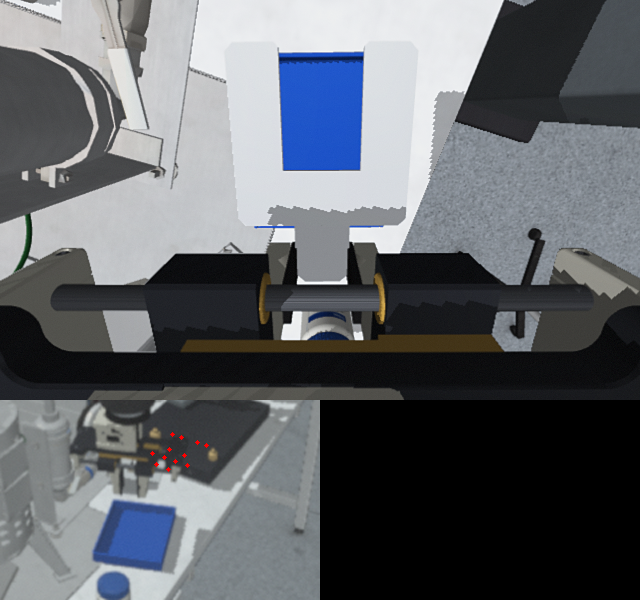

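Run:
```python
from path import *
c=dict(np.load("n.npz"));im=cv2.imread("pics/nw.png").astype(int)
p=r.get_state()["tcp_pos"][:2];a=np.radians(-73.9+90);U=np.array([np.cos(a),np.sin(a)]);V=np.array([-np.sin(a),np.cos(a)])
m=(im[...,0]>80)&(im[...,0]>im[...,2]+60)
for col in(290,320,350): 
    v=np.flatnonzero(m[:240,col]);print(col,v.min(),v.max(),np.round((onz(c,[(col,v.min())],.024)[0,:2]-p)@V,4))
for row in range(220,232):
    v=np.flatnonzero(m[row,200:430])+200
    if len(v): print(row,v.min(),v.max(),[np.round(((onz(c,[(u,row)],.024)[0,:2]-p)@U,(onz(c,[(u,row)],.024)[0,:2]-p)@V),4).tolist() for u in(v.min(),v.max())])
print("tray est in tool",(np.array([.521,.296])-p)@U,(np.array([.521,.296])-p)@V)
```

```text
290 53 227 -0.1278
320 53 169 -0.1278
350 52 227 -0.1286
225 381 381 [[-0.061, 0.0311], [-0.061, 0.0311]]
226 254 382 [[0.0688, 0.0323], [-0.0621, 0.0322]]
227 254 367 [[0.0689, 0.0334], [-0.0468, 0.0333]]
228 256 256 [[0.0669, 0.0345], [0.0669, 0.0345]]
tray est in tool 0.0005502148553266908 -0.047432246962436135
```

>>> {"api": "servo_tool", "payload": {"targets": [{"dx":0.3,"dy":0.1,"dz":-2,"spin":0,"grip":20},{"dx":0.3,"dy":0.1,"dz":-4.5,"spin":0,"grip":20},{"dx":0.3,"dy":0.1,"dz":-7,"spin":0,"grip":20},{"dx":0.3,"dy":0.1,"dz":-9.5,"spin":0,"grip":20},{"dx":0.3,"dy":0.1,"dz":-11.5,"spin":0,"grip":20},{"dx":0.3,"dy":0.1,"dz":-12.8,"spin":0,"grip":20},{"dx":0.3,"dy":0.1,"dz":-13.6,"spin":0,"grip":20},{"dx":0.3,"dy":0.1,"dz":-14.1,"spin":0,"grip":20},{"dx":0.3,"dy":0.1,"dz":-14.3,"spin":0,"grip":20},{"dx":0.3,"dy":0.1,"dz":-14.3,"spin":0,"grip":20}]}}

```text
time_s: 20.5
tcp_pos: [0.5108, 0.343, 0.0064]
eef_rot: [-180.0, 0.0, -73.9]
contact_force: [-0.3, 0.8, -1.7]
gripper_width: 0.0277
```

>>> {"api": "servo_tool", "payload": {"targets": [{"dx":0,"dy":0,"dz":-0.1,"spin":0,"grip":20},{"dx":0,"dy":0,"dz":-0.15,"spin":0,"grip":32},{"dx":0,"dy":0,"dz":-0.15,"spin":0,"grip":34},{"dx":0,"dy":0,"dz":-0.15,"spin":0,"grip":36},{"dx":0,"dy":0,"dz":-0.15,"spin":0,"grip":40},{"dx":0,"dy":0,"dz":-0.15,"spin":0,"grip":45},{"dx":0,"dy":0,"dz":-0.15,"spin":0,"grip":50},{"dx":0,"dy":0,"dz":-0.15,"spin":0,"grip":50},{"dx":0,"dy":0,"dz":-0.15,"spin":0,"grip":50},{"dx":0,"dy":0,"dz":-0.15,"spin":0,"grip":50}]}}

```text
time_s: 21.33
tcp_pos: [0.5105, 0.3432, 0.0045]
eef_rot: [180.0, -0.0, -73.8]
contact_force: [-0.7, 0.2, 0.3]
gripper_width: 0.0437
```

>>> {"api": "servo_tool", "payload": {"targets": [{"dx":0,"dy":0,"dz":1,"spin":0,"grip":50},{"dx":0,"dy":0,"dz":3,"spin":0,"grip":50},{"dx":0,"dy":0,"dz":6,"spin":0,"grip":50},{"dx":0,"dy":0,"dz":9,"spin":0,"grip":50},{"dx":0,"dy":0,"dz":12,"spin":0,"grip":50},{"dx":0,"dy":0,"dz":15,"spin":0,"grip":50},{"dx":0,"dy":0,"dz":18,"spin":0,"grip":50},{"dx":0,"dy":0,"dz":20,"spin":0,"grip":50},{"dx":0,"dy":0,"dz":20,"spin":0,"grip":50},{"dx":0,"dy":0,"dz":20,"spin":0,"grip":50}]}}

```text
time_s: 22.17
tcp_pos: [0.5109, 0.3436, 0.2069]
eef_rot: [-179.8, 0.1, -73.8]
contact_force: [0.9, 0.5, -0.6]
gripper_width: 0.0437
```

Run:
```python
from h import *
c=r.get_calibration("wrist");w=r.capture("wrist");s=r.capture("side");t=r.capture("top")
o=np.zeros((600,800,3),np.uint8);o[:300,:480]=cv2.resize(w,(480,300));o[300:,:480]=cv2.resize(s[110:310,250:570],(480,300),interpolation=2);o[:450,480:]=cv2.resize(s[110:260,300:407],(320,450),interpolation=2)
cv2.imwrite("pics/p.png",o)
st=r.get_state();print(st["time_s"],st["tcp_pos"],st["contact_force"],st["gripper_width"])
for d in r.cut_out("shim_mid","wrist")[:2]: print(d["p"],d["extent"])
```

```text
22.3167 [0.50991679 0.3426793  0.20373635] [-0.01192687 -0.07716249  0.14240337] 0.04379942522717241
```

View pics/p.png

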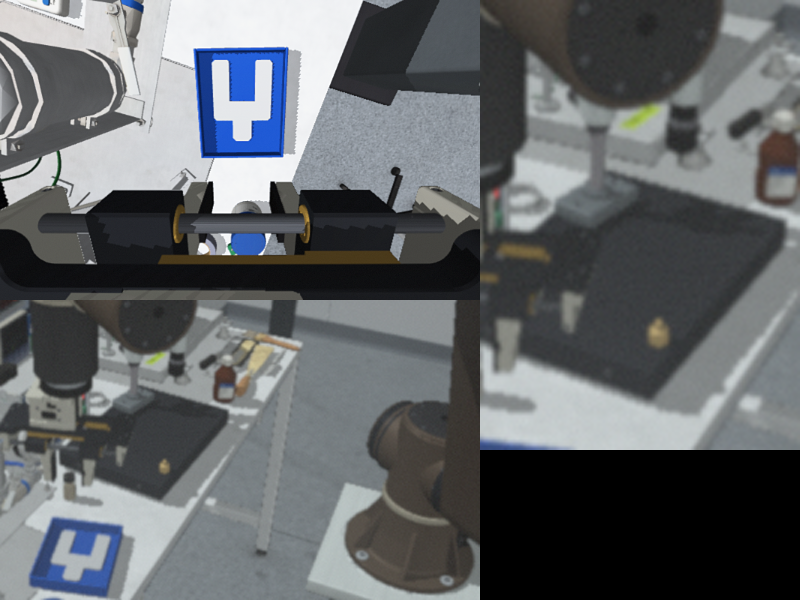

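```bash
python3 -c "
from h import *
print(r.close_job(), r.get_state()['time_s'])"
```

```text
the job is handed in; nothing more can be done
the job is handed in; nothing more can be done
```

The shim is lying flat and centred in the blue tray, and I handed the job in at about 22 s of the 72 s allowed.

- **Lever and microscope:** I pressed the clamp lever until the fingers were below the level position, where the reading was 16 N. The collar then turned freely, and I swung the microscope about 1.2 rad to the right. That angle is estimated from the side picture and the geometry.
- **Sliding:** I pushed the shim from inside its slot, turned it straight and slid it out between the weights.
- **Overhang:** My measurement put the tab's root only 2–3 mm past the left edge. I therefore gripped the tab and pulled it 8 mm further out, still flat, before lifting.
- **Placing:** The shim hung level while carried. I let it go about 5 mm above the tray floor.

**Last checks:** the final pictures show the shim within the tray walls, the gripper clear with no contact force, and the smaller weight, bottle and jar standing. The arm hid the larger weight in that last view. It was standing in the picture taken after the slide, and I did not go near it later except for lifting the shim straight up. The vial shows in the side view and the gripper stayed clear of it. I did not get an unobstructed look at the lever after pressing it, so its position rests on the finger height, the force and the collar turning. My early plate position was off by about 7 mm in y, so the edge measurement rests on the later wrist picture instead.

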